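Repack the seasoning chest so that its lid closes

ROBOT

A 6-joint arm with a two-finger parallel gripper is mounted at the origin on a cart in front of the work surface, level with it; the furniture and walls round the work are solid. World frame = base frame: x ahead of the robot, y to its left, z up, the work surface at z = 0. Lengths are in m, angles in rad, forces in N, time in s.
With the tool pointing down it reaches from about 0.375 to 0.9 m from the base axis. Payload 3.1 kg.
Tool frame: the origin (TCP) lies midway between the tips of the shut fingers; the grasp point (between the pads) lies robot.grip_point_offset behind it (robot.grip_point_offset is the distance from the TCP to the grasp point, in m); z points along the fingers, y is the direction in which the jaws open and shut (so a half turn about z gives the same grasp; the last joint's range is limited). The gripper opens to 87 mm and grips with 3 to 60 N. Pads are 19 mm wide; open, the fingers measure 117 mm over their backs; the gripper's body (75 mm by 190 mm) begins 51 mm behind the grasp point.
Start: joints at [-1.442, 0.527, 1.433, -0, 1.181, -0.178], TCP at [0.189, -0.596, 0.223] pointing down, gripper open.
Joint ranges: [-3.08, 3.08], [-0.75, 2.2], [0.22, 2.44], [-1.43, 4.57], [0, 2.65], [-2.85, 2.85]. Speed limits (rad/s): [2.79, 2.79, 3.14, 3.14, 3.14, 3.14].

INTERFACE

Orientations are given as a unit quaternion [x, y, z, w].
In Python, from rig import robot, cams, hand_in gives the robot as it stands. The module is installed in compiled form; this text tells all that it offers.
- The arm moves only by the tool send_rows, never from a script. Its argument "steps" is one flat list of numbers, 5 for each row, row after row: the finger opening in m, from 0 to 0.087, then the shift along the tool's x, y, z in m, then the turn about the tool's z in rad. A call has 1 to 8 rows; each row is the pose to reach, as a shift and turn from the pose measured when the call began, along the tool's axes at that moment; what a row does not reach only later rows make up. A row lasts 1/8 s, in which the tool goes at most 62.5 mm and 10.7 degrees, less where a joint would pass 70% of its speed; a pose out of reach is approached as far as the arm can. A call with a gripper value outside its range is refused whole. The fingers move at their own pace and stop on an object; "force" is the grip in N (left out, the last holds). Time passes only in rows, so rows that repeat a pose let the fingers close. It gives the time, the measured TCP pose, the force and the opening at its end, in the units of the state.
- robot.get_obs(): the state, without advancing time (a new reading comes with each control period).
- cams.camera(name): name is "side" or "top" or "wrist"; returns a dict with "color" (400x640x3 uint8, red, green, blue), "range_z" (400x640 float32, m along the optical axis (not along the pixel's ray), 0 where there is no reading), "intrinsics" (3x3 intrinsics, pixels), "extrinsics" (4x4, takes a point from camera to world coordinates). Camera axes: x right, y down, z forward; pixel columns grow to the right and rows downward; lengths in m; the calibration is good to about 2 mm. A picture is of the moment at which its call begins.
- hand_in(): hands the job in, once; it reports no verdict.
The state is a dict: "time": time; "q": joint angles; "joint_velocities": joint speeds; "joint_torque": joint torques, N m; "position": TCP position; "tool_rot": TCP orientation; "ft_force": force on the tool from outside, world axes, zero at the start; "moment": the same for the moment, N m; "grip_width": finger opening in m.
Only numpy, scipy, OpenCV 4.12 (cv2) and the standard library are available. Lean on these libraries where they do the work, as an engineer would, in place of code of your own. Each camera call takes 0.05 s, during which the arm holds its last target.

TASK

The lid of the seasoning chest will not close because its three contents stand in one another's bays. Change them round (the hob has room to park one) so that the salt mill stands on the lowest block, the spice jar on the middle one and the white carton on the highest, all upright; then put the lid on, square and flush all round, and let go. Tip none of the three over, and leave the honey jar and the tumbler where they stand.

Things in the scene. Friction and masses are not known exactly. Their poses are not given: they have to be found in the camera images.
- chest: Open wooden box fixed to one half of the hob (lid on the other): 250 (its x) x 150 (y) x 112 high, walls 8, bottom 6 thick. Origin: centre of underside, z up. Dividers 6 thick, 105 high make three bays in a row, centred at x = -80, 0, 80, each 74 (x) x 134 (y) inside. Each has one block on its floor; which, varies. Between chest and lid the hob is free, but for the honey jar at the back.
- block_low: Thin cork block, fixed, filling the floor of one bay: 70 (x) x 130 (y) x 6 high; origin at the centre of its underside, which lies 6 above the hob, so its top is 12 above the hob. Axes as the chest's. The salt mill belongs on it (top of mill then 136 above the hob).
- block_mid: Cork block like the thin one, but 25 high: top 31 above the hob. The spice jar belongs on it.
- block_high: Cork block like the thin one, but 44 high: top 50 above the hob. The white carton belongs on it.
- chest_lid: Loose deep lid, 0.4 kg, open side down on the hob: 250 (its x) x 150 (y) x 38 high, walls 8 thick, 28 deep inside. Origin: centre of its lower edge plane, z up. Handle over its middle: bar 120 long (x), 18 wide (y), 64 to 78 above the origin, on posts at x = -45 and 45. Goes on either way round, walls on the chest's rim (origin then 112 above the hob), if all contents are on their own blocks.
- salt_mill: Salt mill: round clear glass with pink salt and a white grinder cap that is fixed, diameter 50, height 124, 0.15 to 0.3 kg. Origin: centre of its underside, z up. The tallest of the three contents. It starts on the highest block.
- spice_jar: Spice jar: slim round jar with a black cap, diameter 41, height 105, about 0.11 kg. Origin: centre of its underside, z up. It starts on the lowest block.
- white_carton: White paper carton, standing, 60 (its x) x 45 (its y) x 86 high, about 0.12 kg. Origin: centre of its underside, z up. The lowest of the three contents. It starts on the middle block, its 60 side roughly along the chest's x and its 45 side roughly along the bay's length.
- honey_jar: Bystander: glass honey jar, diameter 64, height 97, standing at the back of the hob between the chest and the lid. Origin: centre of its underside. Not to be disturbed.
- tumbler: Bystander: clear drinking glass, diameter 80, height 91, standing at the back of the hob. Origin: centre of its underside. Not to be disturbed.
There are look-alikes about, which are no part of the job. Leave any green or turquoise look-alike of the spice_jar alone.

How it is judged:
By the outcome, as a careful person would: the job done as asked, in the order asked, and still so for the second after the job is handed in, with the robot touching nothing.
It also fails if it takes over 115 s, if anything falls off the work surface, if the arm or the gripper's body presses on something with over 40 N, if the wrist force passes 120 N, or if a joint passes its speed limit or range.

## Working session

There is one attempt and no reset: what is moved stays moved. The work goes in short steps, Python scripts to look and compute and a tool call to move; the robot and the scene stay as the last step left them, time stands still between calls to the robot, and variables do not carry over. Pictures are saved under pics/ and viewed, and the job is handed in when it is done.

Besides the shell and the picture viewer there is one more tool, called after "Call:" as name(argument=value, ...) on one line, values as JSON. send_rows: Moves the arm, as the interface text tells. Its arguments: {"type":"object","properties":{"steps":{"type":"array","items":{"type":"number"}},"force":{"type":"number"}},"required":["steps"]}

```bash
mkdir -p pics; cat > h.py <<'E'
import numpy as np,cv2
from rig import robot,cams
def snap(n,f):
    c=cams.camera(n); np.savez('pics/'+f+'.npz',**c); cv2.imwrite('pics/'+f+'.png',c['color'][:,:,::-1]); return c
def load(f): return dict(np.load('pics/'+f+'.npz'))
def w(c,u,v,d=None):
    d=c['range_z'][int(v),int(u)] if d is None else d
    p=np.linalg.inv(c['intrinsics'])@[u,v,1]*d
    return (c['extrinsics']@[*p,1])[:3]
def atz(c,u,v,z):
    r=c['extrinsics'][:3,:3]@np.linalg.inv(c['intrinsics'])@[u,v,1]; o=c['extrinsics'][:3,3]
    return o+r*(z-o[2])/r[2]
def crop(f,x0,y0,x1,y1,out,s=None):
    im=cv2.imread('pics/'+f+'.png')[y0:y1,x0:x1]; s=s or min(800/(x1-x0),600/(y1-y0))
    cv2.imwrite('pics/'+out+'.png',cv2.resize(im,None,fx=s,fy=s,interpolation=cv2.INTER_CUBIC)); print('scale',s)
def cloud(c):
    K=c['intrinsics'];h,wd=c['range_z'].shape;v,u=np.mgrid[:h,:wd];d=c['range_z']
    P=np.stack([(u-K[0,2])/K[0,0]*d,(v-K[1,2])/K[1,1]*d,d],-1)
    return P@c['extrinsics'][:3,:3].T+c['extrinsics'][:3,3]
E
python3 - <<'E'
from h import *
np.set_printoptions(precision=4,suppress=True)
for n in['side','top','wrist']:
    c=snap(n,n+'0'); print(n,c['extrinsics'].tolist(),c['intrinsics'][0,0])
print(robot.get_obs(),robot.grip_point_offset)
E
```

```text
side [[-0.5954892207305367, -0.7098708157699646, 0.3761329723805441, 0.11964473508253604], [-0.8032882497210666, 0.5197396854859624, -0.290858465909139, 0.38023702572423246], [0.010980703702556643, -0.4753462782530621, -0.8797302654206905, 1.0501754745457017], [0.0, 0.0, 0.0, 1.0]] 508.83920650896
top [[0.014288866005523327, -0.9846859902128557, 0.17375076686680915, 0.42676799618904604], [-0.9996845253891042, -0.017658240840431005, -0.017861585259509868, 0.0381050759010082], [0.020656185655575504, -0.17344073111281957, -0.9846276630205009, 0.8857697946454006], [0.0, 0.0, 0.0, 1.0]] 376.29088575152855
wrist [[0.302003946601964, -0.9177311934155613, -0.2579982032280174, 0.2590127464952632], [-0.9533040037903745, -0.291373604314724, -0.07945375425922904, -0.5733473431644737], [-0.0022566776636011128, 0.2699460674666218, -0.9628727995250599, 0.3842737019017351], [0.0, 0.0, 0.0, 1.0]] 325.79221052264296
{'time': 0.15, 'q': array([-1.4425,  0.5283,  1.4336, -0.    ,  1.1814, -0.1785]), 'joint_velocities': array([ 0.0003, -0.0015, -0.0033,  0.001 ,  0.0007, -0.0022]), 'joint_torque': array([  0.0008, -44.0431, -17.6841,   0.0634,   0.0552,  -0.0001]), 'position': array([ 0.1887, -0.5953,  0.2218]), 'tool_rot': array([ 0.9883,  0.1528,  0.    , -0.0008]), 'ft_force': array([0.4462, 0.5072, 0.3723]), 'moment': array([-0.0635,  0.0209, -0.0243]), 'grip_width': 0.08662698563505537} 0.0187
```

View pics/side0.png

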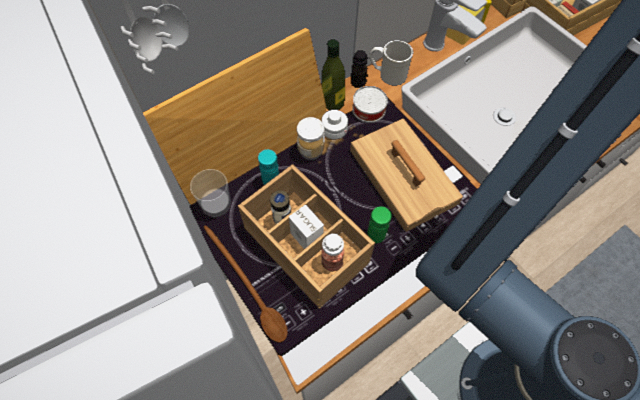

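View pics/top0.png

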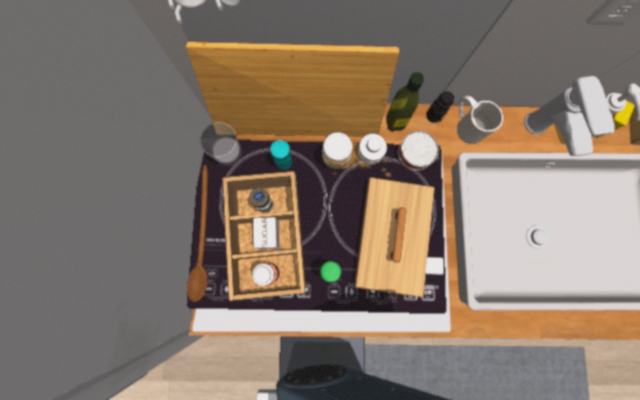

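View pics/wrist0.png

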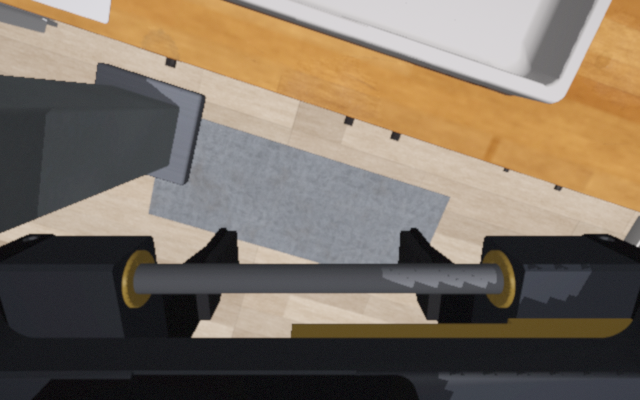

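```bash
python3 - <<'E'
from h import *
crop('top0',180,130,460,310,'top0c')
crop('side0',190,100,470,310,'side0c')
E
```

```text
scale 2.857142857142857
scale 2.857142857142857
```

View pics/top0c.png

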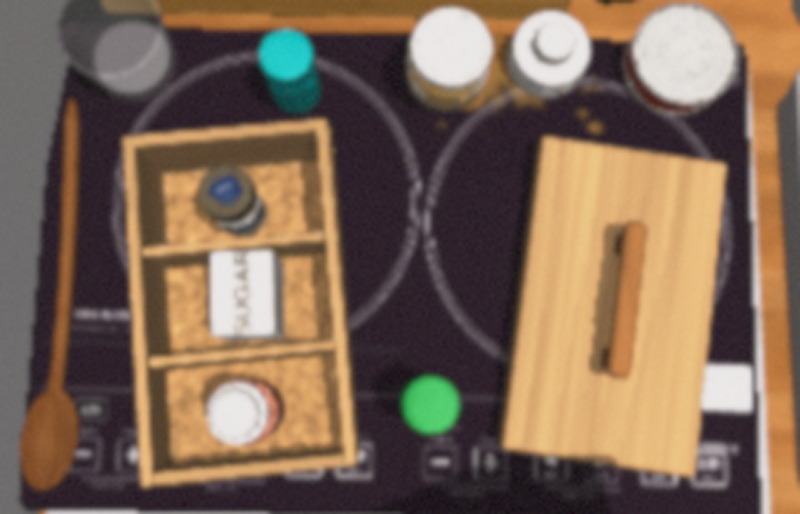

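View pics/side0c.png

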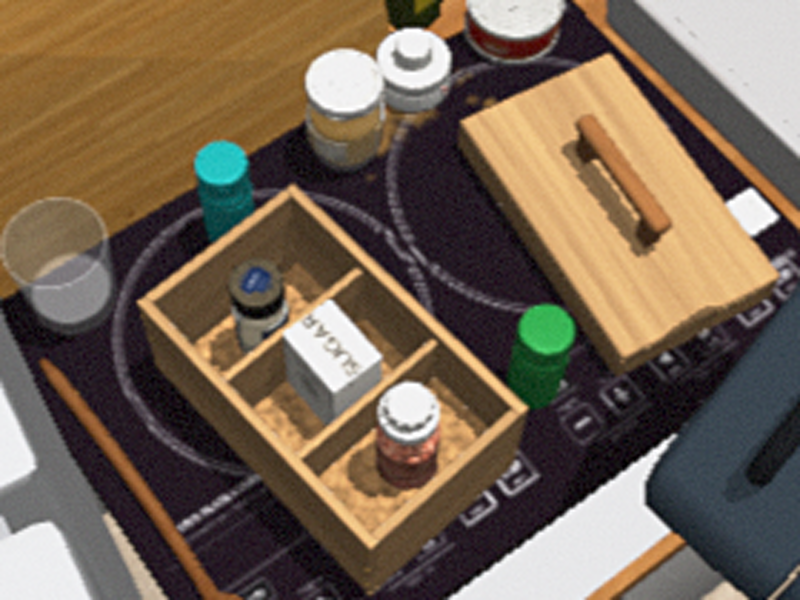

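```bash
python3 - <<'E'
from h import *
np.set_printoptions(precision=4,suppress=True)
for n in['top','side']:
    c=load(n+'0'); P=cloud(c)
    print(n)
    d=c['range_z']
    if n=='top':
        pts={'mill':(235/2.857+180,411/2.857+130),'carton':(243/2.857+180,292/2.857+130),'spice':(225/2.857+180,190/2.857+130),'honey':(450/2.857+180,47/2.857+130),'wh2':(555/2.857+180,45/2.857+130),'green':(431/2.857+180,405/2.857+130),'turq':(288/2.857+180,55/2.857+130),'tumb':(113/2.857+180,20/2.857+130),'handle':(628/2.857+180,300/2.857+130),'hob':(330,200),
        'fl3':(305/2.857+180,415/2.857+130),'fl2':(300/2.857+180,300/2.857+130),'fl1':(290/2.857+180,205/2.857+130),'spoon':(50/2.857+180,430/2.857+130)}
    else:
        f=lambda x,y:(x/2.857+190,y/2.857+100)
        pts={'mill':f(410,405),'carton':f(332,345),'spice':f(258,280),'honey':f(345,80),'green':f(547,330),'turq':f(222,163),'handle':f(620,175),'fl3':f(370,500),'fl2':f(280,415),'fl1':f(210,345),'hob':(320,185)}
    for k,(u,v) in pts.items(): print(k,w(c,u,v))
    # rim fits
    for nm,zr,box in [('rim',(.106,.118),(-.05,.35)),('lid',(.032,.044),(-.4,-.08)),('bar',(.066,.085),(-.4,-.08))]:
        m=(P[...,2]>zr[0])&(P[...,2]<zr[1])&(P[...,1]>box[0])&(P[...,1]<box[1])&(d>0)&(P[...,0]>.3)&(P[...,0]<.72)
        m8=m.astype(np.uint8); k,l,s,_=cv2.connectedComponentsWithStats(m8)
        i=1+np.argmax(s[1:,4]); q=P[l==i]; 
        r=cv2.minAreaRect(q[:,:2].astype(np.float32)*1000); print(nm,r,q[:,2].mean(),len(q))
E
```

```text
top
mill [0.409  0.134  0.1641]
carton [0.4909 0.1378 0.1184]
spice [0.5642 0.1536 0.1197]
honey [ 0.6815 -0.0095  0.0997]
wh2 [ 0.6986 -0.0966  0.0577]
green [0.4137 0.0027 0.1082]
turq [0.6697 0.1125 0.1092]
tumb [0.7229 0.2667 0.0261]
handle [ 0.4928 -0.146   0.0798]
hob [0.5802 0.0015 0.0002]
fl3 [0.4039 0.096  0.0495]
fl2 [0.4925 0.1038 0.0319]
fl1 [0.5715 0.1157 0.0148]
spoon [0.3883 0.3003 0.0083]
rim ((489.1510009765625, 143.84469604492188), (250.37307739257812, 150.11912536621094), 6.251598834991455) 0.11241141401035723 1587
lid ((495.6195068359375, -146.25599670410156), (150.38754272460938, 249.95053100585938), 82.34203338623047) 0.03927783481973706 6307
bar ((495.9501037597656, -145.69955444335938), (18.275129318237305, 119.10916137695312), 82.50452423095703) 0.078211328147552 473
side
mill [0.4025 0.136  0.1622]
carton [0.4882 0.139  0.1116]
spice [0.5606 0.1531 0.1156]
honey [ 0.6785 -0.0096  0.0956]
green [0.4087 0.0054 0.1053]
turq [0.6655 0.1159 0.1053]
handle [ 0.4884 -0.1397  0.0752]
fl3 [0.3968 0.1724 0.0485]
fl2 [0.4953 0.184  0.0322]
fl1 [0.5853 0.1903 0.0091]
hob [0.5878 0.0304 0.0015]
rim ((486.1846008300781, 145.01339721679688), (251.26004028320312, 151.4000244140625), 6.182013511657715) 0.10978868261638262 1478
lid ((492.62530517578125, -144.9892578125), (150.40122985839844, 252.1712646484375), 83.0399169921875) 0.036214383084447424 4851
bar ((491.98211669921875, -142.9557342529297), (18.51284408569336, 119.40729522705078), 81.76834869384766) 0.07468179722728724 395
```

```bash
python3 - <<'E'
from h import *
np.set_printoptions(precision=4,suppress=True)
for n in['top','side']:
    c=load(n+'0'); P=cloud(c).reshape(-1,3); print(n)
    for nm,(x,y),z0 in [('mill',(.405,.135),.13),('mill cap',(.405,.135),.168),('mill shoulder',(.405,.135),.155),('carton',(.49,.1385),.105),('spice',(.562,.1535),.105),('honey',(.68,-.01),.08),('wh2',(.69,-.08),.04),('green',(.411,.004),.095)]:
        m=(abs(P[:,0]-x)<.045)&(abs(P[:,1]-y)<.045)&(P[:,2]>z0)
        q=P[m]
        # drop rim for contents
        if nm in('carton','spice'):
            m=(abs(q[:,0]-x)<.034)&(abs(q[:,1]-y)<.045); q=q[m]
        if len(q)<3: print(nm,len(q));continue
        r=cv2.minAreaRect(q[:,:2].astype(np.float32)*1000); print(nm,np.round(r[0],1),np.round(r[1],1),round(r[2],1),'z',np.percentile(q[:,2],[5,50,98]),len(q))
E
```

```text
top
mill [408.4 134.5] [37.7 38.6] 1.4 z [0.1477 0.1629 0.1664] 362
mill cap 1
mill shoulder [407.7 134.9] [30.6 32.3] 14.6 z [0.1614 0.164  0.1667] 233
carton [489.5 139.7] [87.6 57.9] 17.0 z [0.1151 0.118  0.1205] 661
spice [564.5 154.1] [39.6 38. ] 46.7 z [0.1135 0.1179 0.1211] 309
honey [682.8  -8.7] [62.1 61.1] 0.6 z [0.0933 0.0979 0.1008] 653
wh2 [701.1 -78.2] [58.9 95. ] 8.0 z [0.0403 0.049  0.0988] 373
green [413.5   9.1] [39.3 50.4] 13.4 z [0.1052 0.8858 0.8858] 1320
side
mill [404.6 137.4] [38.3 37.4] 53.1 z [0.1404 0.1592 0.1645] 372
mill cap 0
mill shoulder [405.5 136.9] [32.6 31.6] 26.9 z [0.1577 0.1613 0.1649] 220
carton [489.  141.2] [62.5 44.9] 2.4 z [0.1093 0.1151 0.1186] 640
spice [561.6 155.8] [37.4 42.5] 55.4 z [0.1081 0.1149 0.119 ] 296
honey [679.4  -8.6] [61.5 63.4] 15.6 z [0.0868 0.094  0.0984] 552
wh2 [694.6 -77.6] [47.7 87.3] 4.8 z [0.0406 0.0547 0.0951] 191
green [410.9   5.9] [39.1 39.9] 53.2 z [0.0992 0.1034 0.1069] 290
```

```bash
cat >> h.py <<'E'
from scipy.spatial.transform import Rotation as R
def row(x,y,z,yaw):
    "TCP world target -> tool shift and turn"
    o=robot.get_obs(); M=R.from_quat(o['tool_rot']); d=M.inv().apply(np.array([x,y,z])-o['position'])
    X=M.as_matrix()[:,0]; cur=np.degrees(np.arctan2(X[1],X[0]))
    t=np.radians((cur-yaw+180)%360-180)
    Z=M.as_matrix()[:,2]
    print('shift',np.round(d,4),'turn',round(t,4),'| now',np.round(o['position'],4),'yaw',round(cur,2),'tilt',np.round(Z[:2],4),'F',np.round(o['ft_force'],1),'w',round(o['grip_width'],4),'t',round(o['time'],2))
E
python3 -c "
from h import *
row(.42,-.22,.32,6.2)"
```

```text
shift [ 0.3338 -0.288  -0.0976] turn 0.1986 | now [ 0.1887 -0.5953  0.2218] yaw 17.58 tilt [-0.0002  0.0016] F [0.4 0.5 0.4] w 0.0866 t 0.15
```

Call:
send_rows(steps=[0.087,0.03,-0.026,-0.06,0.03,0.087,0.06,-0.052,-0.09,0.06,0.087,0.11,-0.095,-0.098,0.1,0.087,0.16,-0.138,-0.098,0.14,0.087,0.21,-0.181,-0.098,0.18,0.087,0.26,-0.224,-0.098,0.199,0.087,0.3,-0.259,-0.098,0.199,0.087,0.334,-0.288,-0.098,0.199])

```text
time: 1.15
position: [0.4207, -0.2176, 0.3203]
tool_rot: [0.999, 0.054, -0.0, -0.001]
ft_force: [-0.0, -0.7, -0.2]
grip_width: 0.0872
```

```bash
python3 -c "
from h import *
row(.41,.10,.30,6.2)"
```

```text
shift [ 0.0238 -0.3168  0.0209] turn 0.0005 | now [ 0.4207 -0.2176  0.3203] yaw 6.23 tilt [-0.0003  0.0021] F [-0.  -0.7 -0.2] w 0.0872 t 1.15
```

Call:
send_rows(steps=[0.087,0.005,-0.055,0.005,0,0.087,0.01,-0.11,0.01,0,0.087,0.015,-0.165,0.015,0,0.087,0.02,-0.22,0.02,0,0.087,0.024,-0.275,0.02,0,0.087,0.024,-0.317,0.02,0,0.087,0.024,-0.317,0.02,0])

```text
time: 2.02
position: [0.4091, 0.1025, 0.3008]
tool_rot: [0.998, 0.057, -0.0, -0.001]
ft_force: [-0.2, 0.2, -0.5]
grip_width: 0.0869
```

```bash
python3 -c "
from h import *
snap('wrist','w1'); row(.41,.10,.30,6.2)"
```

```text
shift [0.0002 0.0011 0.0008] turn 0.0039 | now [0.4097 0.1011 0.3008] yaw 6.42 tilt [-0.0006  0.0016] F [ 1.  -0.4  0. ] w 0.087 t 2.08
```

View pics/w1.png

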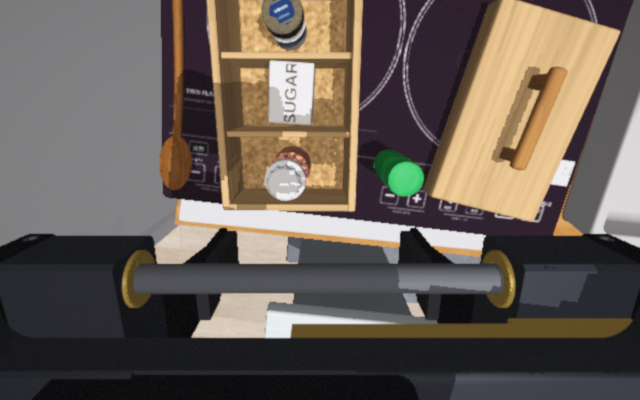

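```bash
python3 - <<'E'
from h import *
np.set_printoptions(precision=4,suppress=True)
crop('w1',220,110,360,215,'w1c')
c=load('w1');P=cloud(c).reshape(-1,3)
for lo,hi in[(.16,.18),(.15,.16),(.14,.15),(.13,.14),(.12,.13),(.11,.12),(.09,.11),(.06,.09)]:
    q=P[(abs(P[:,0]-.406)<.03)&(abs(P[:,1]-.136)<.04)&(P[:,2]>lo)&(P[:,2]<=hi)]
    if len(q): print(lo,len(q),q.min(0),q.max(0))
E
```

```text
scale 5.714285714285714
0.16 849 [0.3897 0.1188 0.16  ] [0.4227 0.1515 0.1659]
0.15 115 [0.3887 0.116  0.15  ] [0.4265 0.1552 0.1597]
0.14 364 [0.3861 0.1154 0.1401] [0.4266 0.1553 0.15  ]
0.13 12 [0.4198 0.1205 0.1376] [0.4264 0.1441 0.14  ]
0.11 304 [0.3949 0.1126 0.1101] [0.4288 0.1572 0.1151]
0.09 99 [0.4005 0.1122 0.0905] [0.4295 0.1477 0.11  ]
0.06 122 [0.4084 0.1118 0.0618] [0.4296 0.1545 0.09  ]
```

View pics/w1c.png

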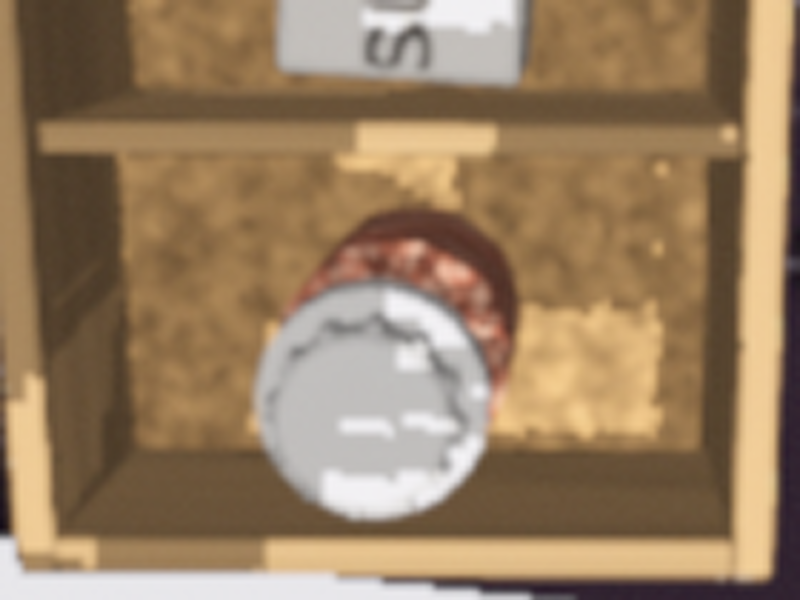

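```bash
python3 -c "
from h import *
row(.4065,.136,.111,6.2)"
```

```text
shift [ 0.0008 -0.0348  0.1899] turn 0.0039 | now [0.4097 0.1011 0.3008] yaw 6.42 tilt [-0.0006  0.0016] F [ 1.  -0.4  0. ] w 0.087 t 2.08
```

Call:
send_rows(steps=[0.087,0.001,-0.02,0.0,0.004,0.087,0.001,-0.035,0.03,0.004,0.087,0.001,-0.035,0.08,0.004,0.087,0.001,-0.035,0.12,0.004,0.087,0.001,-0.035,0.16,0.004,0.087,0.001,-0.035,0.185,0.004,0.087,0.001,-0.035,0.19,0.004,0.087,0.001,-0.035,0.19,0.004], force=20)

```text
time: 3.08
position: [0.4073, 0.1355, 0.1111]
tool_rot: [0.999, 0.053, -0.0, -0.001]
ft_force: [1.4, 0.6, 1.1]
grip_width: 0.0866
```

```bash
python3 -c "
from h import *
row(.4065,.136,.111,6.2)"
```

```text
shift [-0.0007 -0.0006  0.0001] turn -0.0014 | now [0.4073 0.1355 0.1111] yaw 6.12 tilt [-0.0003  0.0014] F [1.4 0.6 1.1] w 0.0866 t 3.08
```

Close, then a small test lift.

Call:
send_rows(steps=[0.055,0,0,0,0,0.02,0,0,0,0,0.02,0,0,0,0,0.02,0,0,0,0,0.02,0,0,-0.005,0,0.02,0,0,-0.015,0], force=25)

```text
time: 3.82
position: [0.4066, 0.1355, 0.1261]
tool_rot: [0.999, 0.053, -0.001, -0.001]
ft_force: [0.4, -0.9, -2.8]
grip_width: 0.0485
```

```bash
python3 -c "
from h import *
row(.4073,.1355,.25,6.2)"
```

```text
shift [ 4.000e-04 -1.000e-04 -1.239e-01] turn -0.0012 | now [0.4066 0.1355 0.1261] yaw 6.13 tilt [-0.0022  0.0013] F [ 0.4 -0.9 -2.8] w 0.0485 t 3.83
```

Call:
send_rows(steps=[0.02,0,0,-0.03,0,0.02,0,0,-0.07,0,0.02,0,0,-0.1,0,0.02,0,0,-0.12,0,0.02,0,0,-0.124,0])

```text
time: 4.45
position: [0.4074, 0.1354, 0.2516]
tool_rot: [0.999, 0.054, 0.001, -0.001]
ft_force: [0.2, -0.3, -2.9]
grip_width: 0.0486
```

```bash
python3 -c "
from h import *
snap('wrist','w2')
row(.53,.003,.25,6.2);row(.53,.003,.062,6.2)"
```

```text
shift [0.1082 0.1448 0.0009] turn -0.0011 | now [0.407  0.1354 0.2511] yaw 6.13 tilt [-0.0003  0.0014] F [-0.7  0.5 -2.9] w 0.0487 t 4.5
shift [0.1082 0.145  0.1889] turn -0.0011 | now [0.407  0.1354 0.2511] yaw 6.13 tilt [-0.0003  0.0014] F [-0.7  0.5 -2.9] w 0.0487 t 4.5
```

View pics/w2.png

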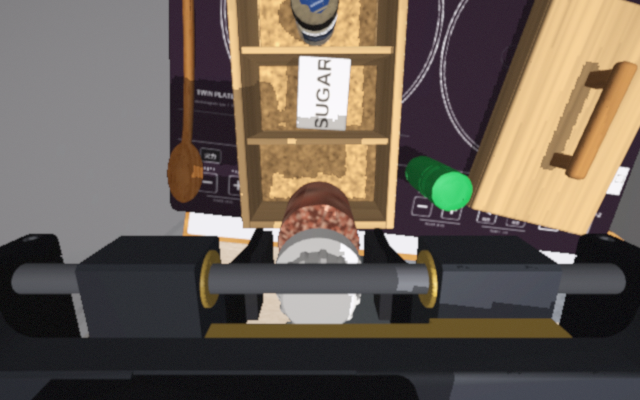

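Call:
send_rows(steps=[0.02,0.03,0.04,0,0,0.02,0.06,0.08,0,0,0.02,0.09,0.12,0,0,0.02,0.108,0.145,0,0,0.02,0.108,0.145,0.05,0,0.02,0.108,0.145,0.1,0,0.02,0.108,0.145,0.14,0,0.02,0.108,0.145,0.17,0])

```text
time: 5.5
position: [0.5278, 0.0033, 0.0777]
tool_rot: [0.999, 0.053, -0.003, -0.001]
ft_force: [0.4, -0.0, -1.4]
grip_width: 0.0484
```

```bash
python3 -c "
from h import *
row(.53,.003,.062,6.2)"
```

```text
shift [0.0022 0.0006 0.0157] turn -0.0014 | now [0.5278 0.0033 0.0777] yaw 6.12 tilt [-0.0053  0.0025] F [ 0.4 -0.  -1.4] w 0.0484 t 5.5
```

Call:
send_rows(steps=[0.02,0.002,0,0.008,0,0.02,0.002,0,0.013,0,0.02,0.002,0,0.0157,0,0.02,0.002,0,0.0157,0])

```text
time: 6.0
position: [0.5299, 0.0036, 0.0637]
tool_rot: [0.999, 0.053, -0.002, -0.001]
ft_force: [-1.7, 1.2, 3.5]
grip_width: 0.0489
```

```bash
python3 -c "
from h import *
row(.53,.003,.062,6.2)"
```

```text
shift [0.0001 0.0006 0.0017] turn -0.0012 | now [0.5299 0.0036 0.0637] yaw 6.13 tilt [-0.0041  0.0022] F [-1.7  1.2  3.5] w 0.0489 t 6.0
```

Call:
send_rows(steps=[0.06,0,0,0,0,0.087,0,0,0,0,0.087,0,0,0,0,0.087,0,0,-0.03,0,0.087,0,0,-0.08,0,0.087,0,0,-0.13,0,0.087,0,0,-0.16,0,0.087,0,0,-0.16,0])

```text
time: 7.0
position: [0.5324, 0.0029, 0.2263]
tool_rot: [0.999, 0.054, 0.001, -0.0]
ft_force: [0.7, 0.8, -0.7]
grip_width: 0.0865
```

```bash
python3 -c "
from h import *
snap('side','s3')
crop('s3',190,100,470,310,'s3c')
row(.485,.138,.22,6.2)"
```

```text
scale 2.857142857142857
shift [-0.0313 -0.139   0.0047] turn -0.0012 | now [0.531  0.0032 0.2244] yaw 6.13 tilt [-0.0018  0.0017] F [ 0.6 -0.   0.6] w 0.0866 t 7.05
```

View pics/s3c.png

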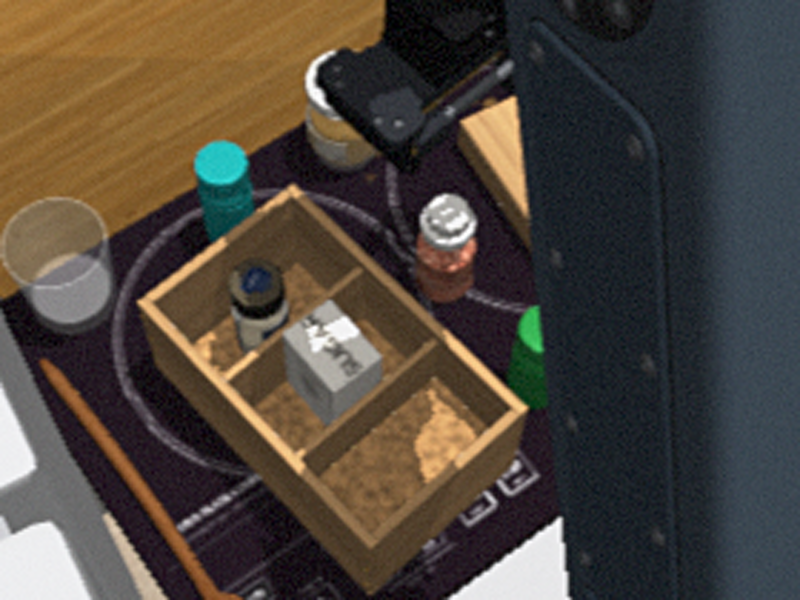

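```bash
python3 - <<'E'
from h import *
for f in['top0','side0','w1','w2']:
    c=load(f);P=cloud(c)
    zz={'top0':.116,'side0':.1115,'w1':.113,'w2':.112}[f]
    m=((abs(P[...,0]-.49)<.05)&(abs(P[...,1]-.139)<.05)&(P[...,2]>zz)&(P[...,2]<.125)).astype(np.uint8)
    m=cv2.morphologyEx(m,cv2.MORPH_OPEN,np.ones((5,5),np.uint8))
    k,l,s,_=cv2.connectedComponentsWithStats(m);i=1+np.argmax(s[1:,4]);q=P[l==i]
    print(f,cv2.minAreaRect(q[:,:2].astype(np.float32)*1000),np.median(q[:,2]))
    # chest rim, low bias
    m=(abs(P[...,0]-.49)<.2)&(abs(P[...,1]-.145)<.12)&(P[...,2]>.10)&(P[...,2]<.112)
E
```

```text
top0 ((480.9768981933594, 143.59124755859375), (36.98938751220703, 22.885658264160156), 20.735830307006836) 0.11819321661407145
side0 ((488.6799011230469, 140.790283203125), (60.462100982666016, 44.78847122192383), 3.6354634761810303) 0.11533746131264622
w1 ((489.6953125, 140.232421875), (60.21784591674805, 44.259700775146484), 2.894113779067993) 0.11777150830137356
w2 ((489.69586181640625, 140.0897979736328), (59.87630081176758, 44.59822082519531), 2.9534945487976074) 0.11776468701243245
```

```bash
python3 -c "
from h import *
row(.490,.140,.22,3.0);row(.490,.140,.075,3.0)"
```

```text
shift [-0.0261 -0.1404  0.0047] turn 0.0547 | now [0.531  0.0032 0.2244] yaw 6.13 tilt [-0.0018  0.0017] F [ 0.6 -0.   0.6] w 0.0866 t 7.05
shift [-0.0259 -0.1401  0.1497] turn 0.0547 | now [0.531  0.0032 0.2244] yaw 6.13 tilt [-0.0018  0.0017] F [ 0.6 -0.   0.6] w 0.0866 t 7.05
```

Call:
send_rows(steps=[0.065,-0.006,-0.035,0,0.02,0.065,-0.014,-0.08,0,0.04,0.065,-0.022,-0.12,0,0.0547,0.065,-0.026,-0.14,0.005,0.0547,0.065,-0.026,-0.14,0.04,0.0547,0.065,-0.026,-0.14,0.08,0.0547])

```text
time: 7.8
position: [0.4892, 0.1402, 0.1428]
tool_rot: [1.0, 0.027, -0.001, -0.001]
ft_force: [0.6, 0.2, -0.0]
grip_width: 0.0655
```

```bash
python3 -c "
from h import *
row(.490,.140,.075,3.0)"
```

```text
shift [0.001  0.0003 0.0678] turn 0.001 | now [0.4892 0.1402 0.1428] yaw 3.06 tilt [-0.0029  0.0016] F [ 0.6  0.2 -0. ] w 0.0655 t 7.8
```

Call:
send_rows(steps=[0.065,0.001,0,0.03,0,0.065,0.001,0,0.055,0,0.065,0.001,0,0.067,0,0.065,0.001,0,0.067,0,0.02,0.001,0,0.067,0,0.02,0.001,0,0.067,0,0.02,0.001,0,0.067,0,0.02,0.001,0,0.057,0], force=15)

```text
time: 8.8
position: [0.4895, 0.1403, 0.0859]
tool_rot: [1.0, 0.027, -0.002, -0.001]
ft_force: [0.9, -0.1, -0.6]
grip_width: 0.0439
```

```bash
python3 -c "
from h import *
row(.490,.140,.20,3)"
```

```text
shift [ 0.000e+00  1.000e-04 -1.141e-01] turn 0.001 | now [0.4895 0.1403 0.0859] yaw 3.06 tilt [-0.0042  0.0015] F [ 0.9 -0.1 -0.6] w 0.0439 t 8.8
```

Call:
send_rows(steps=[0.02,0,0,-0.03,0,0.02,0,0,-0.07,0,0.02,0,0,-0.1,0,0.02,0,0,-0.114,0,0.02,0,0,-0.114,0])

```text
time: 9.43
position: [0.4903, 0.1401, 0.2007]
tool_rot: [1.0, 0.027, -0.001, -0.001]
ft_force: [-0.1, -0.2, -1.1]
grip_width: 0.044
```

```bash
python3 -c "
from h import *
row(.4082,.1359,.20,6.2);row(.4082,.1359,.095,6.2)
P=cloud(load('w1'));d=load('w1')['range_z']
m=((P[...,2]>.106)&(P[...,2]<.118)&(P[...,1]>.03)&(P[...,1]<.27)&(P[...,0]>.3)&(P[...,0]<.72)).astype(np.uint8)
k,l,s,_=cv2.connectedComponentsWithStats(m);i=1+np.argmax(s[1:,4]);q=P[l==i]
print(cv2.minAreaRect(q[:,:2].astype(np.float32)*1000),q[:,2].mean())
"
```

```text
shift [-0.0822 -0.0002  0.0009] turn -0.0548 | now [0.4903 0.1401 0.2007] yaw 3.06 tilt [-0.0022  0.0016] F [-0.1 -0.2 -1.1] w 0.044 t 9.43
shift [-0.082   0.      0.1059] turn -0.0548 | now [0.4903 0.1401 0.2007] yaw 3.06 tilt [-0.0022  0.0016] F [-0.1 -0.2 -1.1] w 0.044 t 9.43
((469.1889343261719, 142.67361450195312), (215.02005004882812, 150.1673126220703), 6.2940673828125) 0.11200097837305802
```

Call:
send_rows(steps=[0.02,-0.03,0,0,-0.03,0.02,-0.07,0,0,-0.0548,0.02,-0.082,0,0,-0.0548,0.02,-0.082,0,0.03,-0.0548,0.02,-0.082,0,0.06,-0.0548,0.02,-0.082,0,0.085,-0.0548,0.02,-0.082,0,0.092,-0.0548,0.02,-0.082,0,0.095,-0.0548])

```text
time: 10.42
position: [0.4087, 0.1359, 0.1055]
tool_rot: [0.999, 0.054, -0.001, -0.001]
ft_force: [0.6, -0.2, -0.1]
grip_width: 0.0438
```

```bash
python3 -c "
from h import *
row(.4082,.1359,.095,6.2)"
```

```text
shift [-0.0005 -0.      0.0105] turn -0.0002 | now [0.4087 0.1359 0.1055] yaw 6.19 tilt [-0.0023  0.0016] F [ 0.6 -0.2 -0.1] w 0.0438 t 10.43
```

Call:
send_rows(steps=[0.02,0,0,0.006,0,0.02,0,0,0.009,0,0.02,0,0,0.0105,0,0.02,0,0,0.0105,0])

```text
time: 10.92
position: [0.4089, 0.136, 0.0955]
tool_rot: [0.999, 0.054, -0.001, -0.001]
ft_force: [-0.5, 0.5, 2.1]
grip_width: 0.0438
```

```bash
python3 -c "
from h import *
row(.4082,.1359,.095,6.2)"
```

```text
shift [-0.0007  0.0001  0.0005] turn -0.0002 | now [0.4089 0.136  0.0955] yaw 6.19 tilt [-0.0014  0.0018] F [-0.5  0.5  2.1] w 0.0438 t 10.93
```

Contact felt; release with limited opening, rise.

Call:
send_rows(steps=[0.052,0,0,0,0,0.065,0,0,0,0,0.065,0,0,0,0,0.065,0,0,-0.03,0,0.065,0,0,-0.08,0,0.065,0,0,-0.12,0,0.065,0,0,-0.12,0])

```text
time: 11.8
position: [0.4113, 0.136, 0.2181]
tool_rot: [0.999, 0.054, 0.003, -0.001]
ft_force: [-0.1, 0.5, -0.1]
grip_width: 0.0648
```

```bash
python3 - <<'E'
from h import *
snap('wrist','w4')
c=load('w4');P=cloud(c).reshape(-1,3)
for f in['w1','w2','w4']:
    P=cloud(load(f)).reshape(-1,3)
    q=P[(abs(P[:,0]-.563)<.033)&(abs(P[:,1]-.155)<.045)&(P[:,2]>.112)&(P[:,2]<.13)]
    print(f,cv2.minEnclosingCircle(q[:,:2].astype(np.float32)*1000),np.median(q[:,2]),len(q))
q=P[(abs(P[:,0]-.408)<.045)&(abs(P[:,1]-.136)<.045)&(P[:,2]>.128)&(P[:,2]<.145)]
print(cv2.minAreaRect(q[:,:2].astype(np.float32)*1000),np.median(q[:,2]))
row(.5625,.1545,.21,6.2)
E
```

```text
w1 ((562.4963989257812, 154.9365234375), 20.078454971313477) 0.11787791019577276 1278
w2 ((559.9359741210938, 154.5777130126953), 19.72783851623535) 0.11774697657248023 1041
w4 ((557.4862060546875, 154.53338623046875), 19.299062728881836) 0.11767794361516504 946
((408.4788818359375, 135.63616943359375), (59.74678421020508, 44.54408264160156), 6.126643180847168) 0.1367647488880885
shift [ 0.1539 -0.002   0.0068] turn -0.0001 | now [0.4097 0.1359 0.2165] yaw 6.19 tilt [0.0019 0.002 ] F [ 1.  -1.4  0.1] w 0.0648 t 11.85
```

View pics/w4.png

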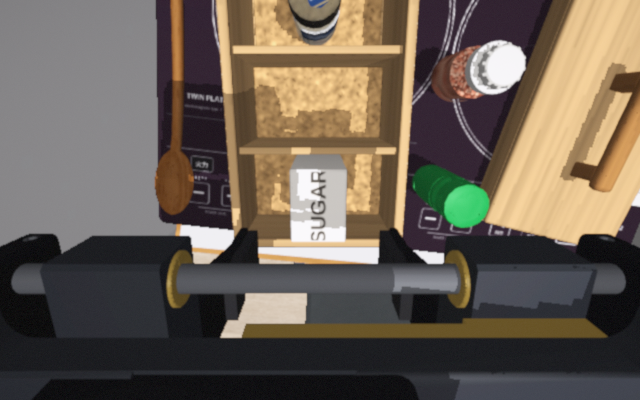

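Call:
send_rows(steps=[0.065,0.03,0,0,0,0.065,0.07,0,0,0,0.065,0.11,-0.002,0,0,0.065,0.14,-0.002,0,0,0.065,0.154,-0.002,0.01,0,0.065,0.154,-0.002,0.05,0,0.065,0.154,-0.002,0.08,0,0.065,0.154,-0.002,0.1,0])

```text
time: 12.85
position: [0.5596, 0.1544, 0.1132]
tool_rot: [0.999, 0.054, -0.002, -0.001]
ft_force: [-0.1, -0.2, 1.0]
grip_width: 0.0651
```

```bash
python3 -c "
from h import *
row(.5625,.1548,.075,6.2)"
```

```text
shift [ 0.0032 -0.0001  0.0382] turn -0.0002 | now [0.5596 0.1544 0.1132] yaw 6.19 tilt [-0.0051  0.0014] F [-0.1 -0.2  1. ] w 0.0651 t 12.85
```

Call:
send_rows(steps=[0.065,0.003,0,0.02,0,0.065,0.003,0,0.035,0,0.065,0.003,0,0.038,0,0.02,0.003,0,0.038,0,0.02,0.003,0,0.038,0,0.02,0.003,0,0.038,0,0.02,0.003,0,0.038,0,0.02,0.003,0,0.028,0], force=20)

```text
time: 13.85
position: [0.5616, 0.1546, 0.085]
tool_rot: [0.999, 0.054, -0.003, -0.001]
ft_force: [-0.4, 0.4, -1.6]
grip_width: 0.0401
```

Call:
send_rows(steps=[0.02,0,0,-0.03,0,0.02,0,0,-0.07,0,0.02,0,0,-0.11,0,0.02,0,0,-0.12,0,0.02,0,0,-0.12,0])

```text
time: 14.48
position: [0.5623, 0.1545, 0.2052]
tool_rot: [0.999, 0.054, -0.003, -0.001]
ft_force: [-0.7, 0.1, -1.7]
grip_width: 0.0406
```

```bash
python3 -c "
from h import *
snap('wrist','w5')
row(.4875,.1446,.20,6.2)
row(.4875,.1446,.095,6.2)"
```

```text
shift [-0.0746  0.0018  0.0047] turn -0.0001 | now [0.5615 0.1544 0.2041] yaw 6.19 tilt [-0.009  0.001] F [-0.1 -0.2 -1.3] w 0.0404 t 14.53
shift [-0.0737  0.002   0.1097] turn -0.0001 | now [0.5615 0.1544 0.2041] yaw 6.19 tilt [-0.009  0.001] F [-0.1 -0.2 -1.3] w 0.0404 t 14.53
```

View pics/w5.png

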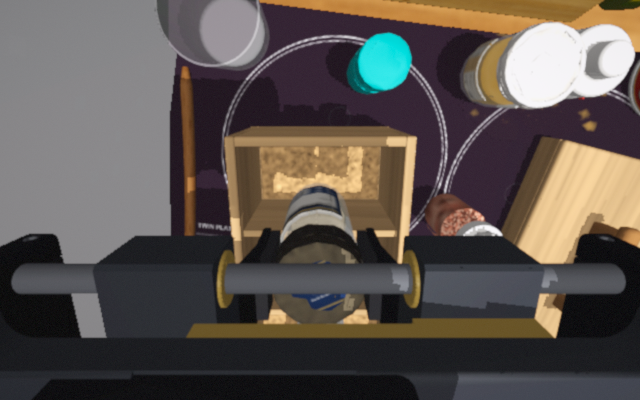

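Call:
send_rows(steps=[0.02,-0.03,0.001,0,0,0.02,-0.06,0.002,0,0,0.02,-0.0742,0.002,0,0,0.02,-0.0742,0.002,0.03,0,0.02,-0.0742,0.002,0.06,0,0.02,-0.0742,0.002,0.085,0,0.02,-0.0742,0.002,0.098,0,0.02,-0.0742,0.002,0.1,0])

```text
time: 15.52
position: [0.4868, 0.1445, 0.1037]
tool_rot: [0.999, 0.054, -0.005, -0.001]
ft_force: [0.1, 0.2, -1.6]
grip_width: 0.0405
```

```bash
python3 -c "
from h import *
row(.4875,.1446,.095,6.2)"
```

```text
shift [ 0.0008 -0.      0.0087] turn -0.0002 | now [0.4868 0.1445 0.1037] yaw 6.19 tilt [-0.0109  0.0009] F [ 0.1  0.2 -1.6] w 0.0405 t 15.53
```

Call:
send_rows(steps=[0.02,0,0,0.005,0,0.02,0,0,0.008,0,0.02,0,0,0.0095,0,0.02,0,0,0.0095,0])

```text
time: 16.02
position: [0.487, 0.1445, 0.0949]
tool_rot: [0.999, 0.054, -0.005, -0.001]
ft_force: [-1.5, 0.0, 3.9]
grip_width: 0.0403
```

```bash
python3 -c "
from h import *
row(.4875,.1446,.095,6.2)"
```

```text
shift [ 0.0005 -0.     -0.0001] turn -0.0002 | now [0.487  0.1445 0.0949] yaw 6.19 tilt [-0.0097  0.0009] F [-1.5  0.   3.9] w 0.0403 t 16.02
```

Call:
send_rows(steps=[0.05,0,0,0,0,0.065,0,0,0,0,0.065,0,0,0,0,0.065,0,0,-0.03,0,0.065,0,0,-0.08,0,0.065,0,0,-0.12,0,0.065,0,0,-0.13,0])

```text
time: 16.9
position: [0.4899, 0.1446, 0.2275]
tool_rot: [0.999, 0.054, -0.002, -0.001]
ft_force: [-0.8, -0.9, 1.1]
grip_width: 0.0654
```

```bash
python3 - <<'E'
from h import *
for n in['wrist','side']: snap(n,n[0]+'6')
for f in['w6','s6']:
    P=cloud(load(f)).reshape(-1,3)
    q=P[(abs(P[:,0]-.487)<.035)&(abs(P[:,1]-.145)<.045)&(P[:,2]>.127)&(P[:,2]<.145)]
    if len(q):print(f,'spice',cv2.minEnclosingCircle(q[:,:2].astype(np.float32)*1000),np.median(q[:,2]))
    q=P[(abs(P[:,0]-.53)<.035)&(abs(P[:,1]-.003)<.035)&(P[:,2]>.107)&(P[:,2]<.145)]
    if len(q):print(f,'mill',cv2.minEnclosingCircle(q[:,:2].astype(np.float32)*1000),np.median(q[:,2]))
row(.53,.003,.22,6.2)
E
```

```text
w6 spice ((487.53167724609375, 144.5490264892578), 20.42373275756836) 0.13674379395629827
w6 mill ((528.9879150390625, 5.034543514251709), 17.138019561767578) 0.11375985462392471
s6 spice ((485.6492004394531, 145.36802673339844), 20.511215209960938) 0.13404247599099006
s6 mill ((529.86572265625, 13.791518211364746), 11.939778327941895) 0.11114099658737625
shift [0.0259 0.1451 0.0051] turn -0.0 | now [0.4886 0.1445 0.2256] yaw 6.2 tilt [-0.0078  0.0011] F [0.3 0.3 0. ] w 0.0649 t 17.0
```

View pics/s6.png

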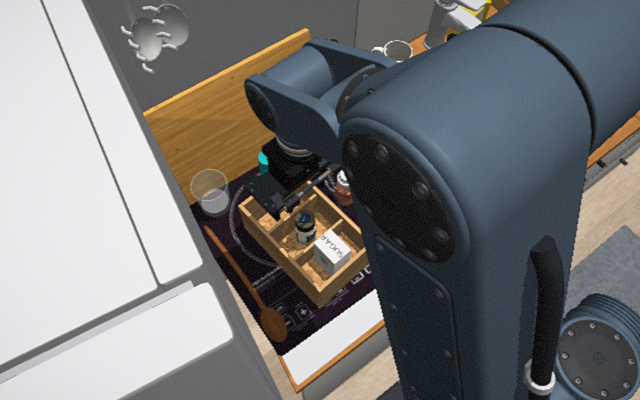

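View pics/w6.png

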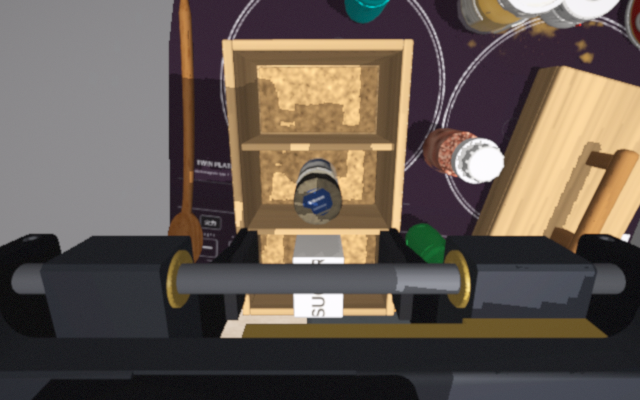

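```bash
python3 -c "
from h import *
row(.5297,.004,.0645,6.2)"
```

```text
shift [0.0269 0.1444 0.1606] turn -0.0 | now [0.4886 0.1445 0.2256] yaw 6.2 tilt [-0.0078  0.0011] F [0.3 0.3 0. ] w 0.0649 t 17.0
```

Call:
send_rows(steps=[0.08,0.006,0.035,0,0,0.08,0.014,0.08,0,0,0.08,0.022,0.12,0,0,0.08,0.0258,0.144,0,0,0.08,0.0258,0.144,0.02,0,0.08,0.0258,0.144,0.06,0,0.08,0.0258,0.144,0.09,0,0.08,0.0258,0.144,0.12,0])

```text
time: 18.0
position: [0.527, 0.0044, 0.102]
tool_rot: [0.999, 0.054, -0.006, -0.001]
ft_force: [0.4, -0.5, 0.2]
grip_width: 0.0802
```

```bash
python3 -c "
from h import *
row(.5297,.004,.0645,6.2)"
```

```text
shift [0.0031 0.0008 0.0375] turn -0.0004 | now [0.527  0.0044 0.102 ] yaw 6.18 tilt [-0.0123  0.002 ] F [ 0.4 -0.5  0.2] w 0.0802 t 18.0
```

Call:
send_rows(steps=[0.08,0.003,0.001,0.02,0,0.08,0.003,0.001,0.034,0,0.08,0.003,0.001,0.0375,0,0.02,0.003,0.001,0.0375,0,0.02,0.003,0.001,0.0375,0,0.02,0.003,0.001,0.0375,0,0.02,0.003,0.001,0.0375,0,0.02,0.003,0.001,0.0275,0], force=25)

```text
time: 19.0
position: [0.5289, 0.004, 0.0743]
tool_rot: [0.999, 0.054, -0.007, -0.002]
ft_force: [-0.2, -0.2, -3.1]
grip_width: 0.0489
```

Call:
send_rows(steps=[0.02,0,0,-0.03,0,0.02,0,0,-0.07,0,0.02,0,0,-0.11,0,0.02,0,0,-0.14,0,0.02,0,0,-0.14,0,0.02,0,0,-0.14,0])

```text
time: 19.75
position: [0.5296, 0.0039, 0.2131]
tool_rot: [0.999, 0.054, -0.008, -0.002]
ft_force: [-0.1, 1.3, -3.9]
grip_width: 0.0484
```

```bash
python3 -c "
from h import *
row(.567,.1532,.21,6.2)
row(.567,.1532,.0765,6.2)
snap('wrist','w7')"
```

```text
shift [ 0.0533 -0.1444  0.0029] turn -0.0004 | now [0.5296 0.0039 0.2131] yaw 6.18 tilt [-0.0171  0.0029] F [-0.1  1.3 -3.9] w 0.0484 t 19.75
shift [ 0.0555 -0.1438  0.1364] turn -0.0004 | now [0.5296 0.0039 0.2131] yaw 6.18 tilt [-0.0171  0.0029] F [-0.1  1.3 -3.9] w 0.0484 t 19.75
```

View pics/w7.png

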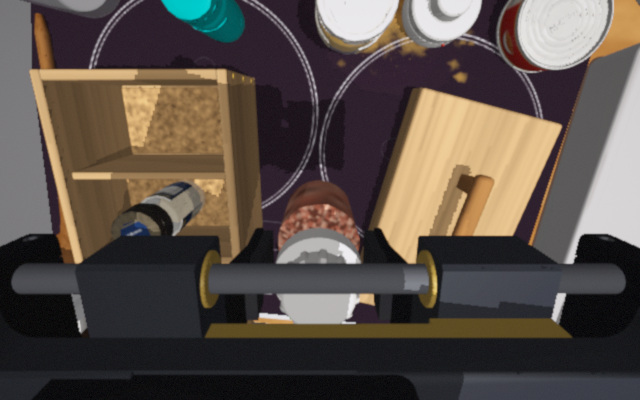

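Call:
send_rows(steps=[0.02,0.015,-0.035,0,0,0.02,0.03,-0.08,0,0,0.02,0.045,-0.12,0,0,0.02,0.054,-0.144,0,0,0.02,0.0545,-0.144,0.03,0,0.02,0.055,-0.144,0.07,0,0.02,0.055,-0.144,0.11,0,0.02,0.055,-0.144,0.12,0])

```text
time: 20.8
position: [0.5628, 0.1531, 0.0881]
tool_rot: [0.998, 0.054, -0.014, -0.002]
ft_force: [-0.8, -0.5, -2.3]
grip_width: 0.0483
```

```bash
python3 -c "
from h import *
row(.567,.1532,.0765,6.2)"
```

```text
shift [0.0046 0.0004 0.0115] turn -0.0004 | now [0.5628 0.1531 0.0881] yaw 6.18 tilt [-0.0281  0.0024] F [-0.8 -0.5 -2.3] w 0.0483 t 20.8
```

Call:
send_rows(steps=[0.02,0.004,0,0.002,0,0.02,0.004,0,0.006,0,0.02,0.004,0,0.009,0,0.02,0.004,0,0.009,0])

```text
time: 21.3
position: [0.5667, 0.1536, 0.0796]
tool_rot: [0.998, 0.054, -0.013, -0.002]
ft_force: [0.1, 0.1, -1.8]
grip_width: 0.0489
```

```bash
python3 -c "
from h import *
row(.567,.1532,.0765,6.2)"
```

```text
shift [0.0003 0.0004 0.0031] turn -0.0004 | now [0.5667 0.1536 0.0796] yaw 6.18 tilt [-0.0271  0.0025] F [ 0.1  0.1 -1.8] w 0.0489 t 21.3
```

Call:
send_rows(steps=[0.02,0,0,0.0015,0,0.02,0,0,0.003,0,0.02,0,0,0.003,0])

```text
time: 21.68
position: [0.567, 0.1536, 0.0773]
tool_rot: [0.998, 0.054, -0.013, -0.002]
ft_force: [-0.6, -0.8, 2.2]
grip_width: 0.0488
```

```bash
python3 -c "
from h import *
row(.567,.1532,.0765,6.2)"
```

```text
shift [0.     0.0004 0.0008] turn -0.0003 | now [0.567  0.1536 0.0773] yaw 6.18 tilt [-0.0262  0.0025] F [-0.6 -0.8  2.2] w 0.0488 t 21.68
```

Call:
send_rows(steps=[0.058,0,0,0,0,0.066,0,0,0,0,0.066,0,0,0,0,0.066,0,0,-0.03,0,0.066,0,0,-0.08,0,0.066,0,0,-0.13,0,0.066,0,0,-0.16,0,0.066,0,0,-0.16,0])

```text
time: 22.68
position: [0.573, 0.1534, 0.2401]
tool_rot: [0.998, 0.054, -0.01, -0.002]
ft_force: [0.6, -0.2, -0.7]
grip_width: 0.0662
```

Call:
send_rows(steps=[0.066,-0.05,0,0,0,0.066,-0.1,0.01,0,0,0.066,-0.12,0.06,0,0,0.066,-0.12,0.11,0,0,0.066,-0.12,0.15,0,0,0.066,-0.12,0.15,0,0,0.066,-0.12,0.15,0,0])

```text
time: 23.55
position: [0.4688, -0.0081, 0.2404]
tool_rot: [0.998, 0.054, -0.011, -0.003]
ft_force: [-0.4, 0.3, 0.5]
grip_width: 0.0663
```

```bash
python3 - <<'E'
from h import *
for n in['wrist','top']: snap(n,n[0]+'8')
crop('w8',0,0,640,240,'w8c'); crop('t8',180,130,460,310,'t8c')
row(.494,-.1455,.2,-7.6)
print(robot.get_obs()['q'])
E
```

```text
scale 1.25
scale 2.857142857142857
shift [0.0106 0.1401 0.0398] turn 0.2419 | now [ 0.4691 -0.0075  0.2408] yaw 6.26 tilt [-0.0213  0.0038] F [0.2 0.6 0.1] w 0.0662 t 23.65
[-0.25379209  0.30209775  1.77365582 -0.00189227  1.08746149  1.20872648]
```

View pics/w8.png

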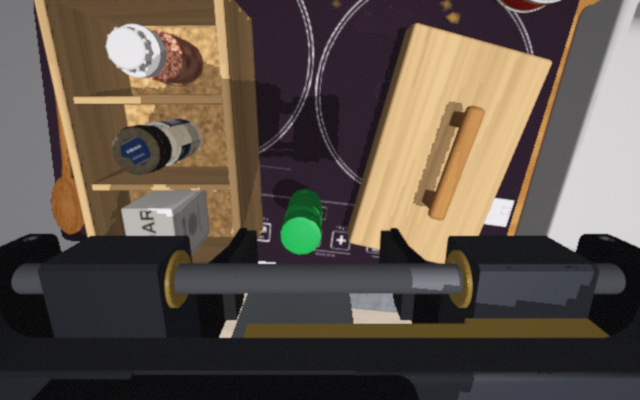

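View pics/t8c.png

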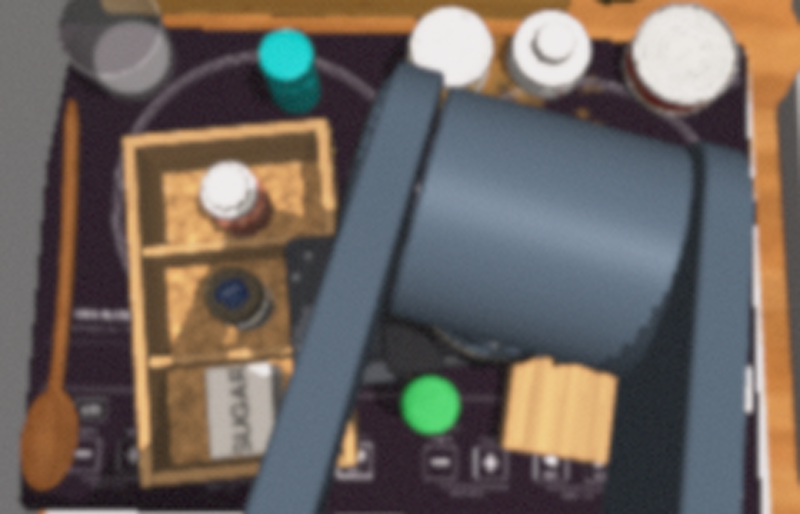

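```bash
python3 - <<'E'
from h import *
P=cloud(load('w8'))
for nm,a,b in[('lid',.032,.044),('bar',.071,.085)]:
    m=((P[...,2]>a)&(P[...,2]<b)&(P[...,1]<-.03)&(P[...,1]>-.3)&(P[...,0]>.3)&(P[...,0]<.7)).astype(np.uint8)
    k,l,s,_=cv2.connectedComponentsWithStats(m);i=1+np.argmax(s[1:,4]);q=P[l==i]
    print(nm,cv2.minAreaRect(q[:,:2].astype(np.float32)*1000),np.median(q[:,2]))
E
```

```text
lid ((493.7048645019531, -144.90814208984375), (150.1897735595703, 249.82618713378906), 82.17929077148438) 0.03849874507485129
bar ((493.438232421875, -144.31236267089844), (17.65959358215332, 119.98896026611328), 82.36569213867188) 0.07785075903954547
```

Call:
send_rows(steps=[0.06,0.003,0.04,0,0.07,0.06,0.006,0.09,0,0.14,0.06,0.01,0.13,0,0.2,0.06,0.0106,0.14,0,0.242,0.06,0.0106,0.14,0,0.242,0.06,0.0106,0.14,0,0.242])

```text
time: 24.4
position: [0.4943, -0.1436, 0.2396]
tool_rot: [0.998, -0.065, -0.011, -0.002]
ft_force: [-0.1, 0.2, -0.5]
grip_width: 0.06
```

```bash
python3 - <<'E'
from h import *
row(.494,-.1455,.0525,-7.6)
snap('wrist','w9')
P=cloud(load('w9'))
for nm,a,b in[('lid',.032,.044),('bar',.071,.085)]:
    m=((P[...,2]>a)&(P[...,2]<b)&(P[...,1]<-.03)&(P[...,1]>-.3)&(P[...,0]>.3)&(P[...,0]<.7)).astype(np.uint8)
    k,l,s,_=cv2.connectedComponentsWithStats(m);i=1+np.argmax(s[1:,4]);q=P[l==i]
    print(nm,cv2.minAreaRect(q[:,:2].astype(np.float32)*1000),np.median(q[:,2]))
E
```

```text
shift [0.0043 0.0023 0.187 ] turn 0.002 | now [ 0.4943 -0.1436  0.2396] yaw -7.48 tilt [-0.0224  0.005 ] F [-0.1  0.2 -0.5] w 0.06 t 24.4
lid ((495.7146301269531, -145.656005859375), (150.4359130859375, 245.1090850830078), 82.2735824584961) 0.03857070233627688
bar ((494.0882263183594, -145.52688598632812), (18.04364013671875, 118.31612396240234), 82.86798095703125) 0.07807053681658488
```

View pics/w9.png

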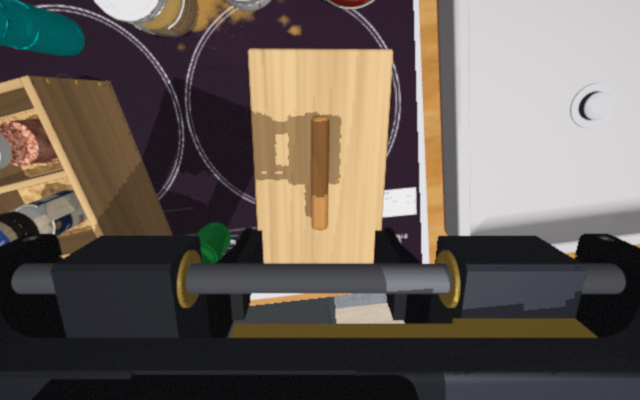

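```bash
python3 -c "
from h import *
row(.4937,-.145,.0525,-7.75)"
```

```text
shift [0.0037 0.0017 0.1871] turn 0.0047 | now [ 0.4944 -0.1437  0.2397] yaw -7.48 tilt [-0.0221  0.0047] F [-0.7 -0.5 -0.6] w 0.0596 t 24.45
```

Call:
send_rows(steps=[0.06,0.004,0.002,0.04,0.004,0.06,0.004,0.002,0.08,0.004,0.06,0.004,0.002,0.11,0.004,0.06,0.004,0.002,0.13,0.004,0.06,0.004,0.002,0.14,0.004,0.06,0.004,0.002,0.14,0.004,0.06,0.004,0.002,0.14,0.004])

```text
time: 25.32
position: [0.4956, -0.1456, 0.1005]
tool_rot: [0.998, -0.067, -0.01, -0.001]
ft_force: [-0.0, -0.1, 0.8]
grip_width: 0.06
```

```bash
python3 -c "
from h import *
row(.4937,-.145,.0525,-7.75)"
```

```text
shift [-0.001  -0.0003  0.048 ] turn 0.0012 | now [ 0.4956 -0.1456  0.1005] yaw -7.68 tilt [-0.0206  0.0039] F [-0.  -0.1  0.8] w 0.06 t 25.32
```

Call:
send_rows(steps=[0.06,-0.001,0,0.025,0.001,0.06,-0.001,0,0.042,0.001,0.06,-0.001,0,0.048,0.001,0.06,-0.001,0,0.048,0.001,0.01,-0.001,0,0.048,0.001,0.01,-0.001,0,0.048,0.001,0.01,-0.001,0,0.048,0.001,0.01,-0.001,0,0.048,0.001], force=50)

```text
time: 26.32
position: [0.4937, -0.1454, 0.0527]
tool_rot: [0.998, -0.068, -0.01, -0.001]
ft_force: [0.5, 0.3, -0.3]
grip_width: 0.0281
```

Call:
send_rows(steps=[0.005,0,0,0,0,0.005,0,0,0,0,0.005,0,0,-0.01,0,0.005,0,0,-0.03,0,0.005,0,0,-0.03,0,0.005,0,0,-0.03,0])

```text
time: 27.08
position: [0.4939, -0.1453, 0.0824]
tool_rot: [0.998, -0.067, -0.011, -0.001]
ft_force: [-0.3, -0.0, -4.1]
grip_width: 0.0179
```

```bash
python3 -c "
from h import *
row(.4937,-.145,.25,-7.75)"
```

```text
shift [-0.0039 -0.0004 -0.1676] turn 0.0002 | now [ 0.4939 -0.1453  0.0824] yaw -7.74 tilt [-0.021  0.004] F [-0.3 -0.  -4.1] w 0.0179 t 27.07
```

Call:
send_rows(steps=[0.005,0,0,-0.03,0,0.005,-0.001,0,-0.07,0,0.005,-0.002,0,-0.11,0,0.005,-0.003,0,-0.14,0,0.005,-0.004,0,-0.16,0,0.005,-0.004,0,-0.165,0,0.005,-0.004,0,-0.165,0])

```text
time: 27.95
position: [0.4928, -0.1451, 0.2465]
tool_rot: [0.998, -0.067, -0.011, -0.002]
ft_force: [-0.6, 0.4, -4.0]
grip_width: 0.0175
```

```bash
python3 -c "
from h import *
row(.4875,.1446,.25,6.2)
snap('wrist','w10')"
```

```text
shift [-0.0443 -0.2863 -0.002 ] turn -0.2433 | now [ 0.4928 -0.1451  0.2465] yaw -7.74 tilt [-0.0226  0.0049] F [-0.6  0.4 -4. ] w 0.0175 t 27.95
```

View pics/w10.png

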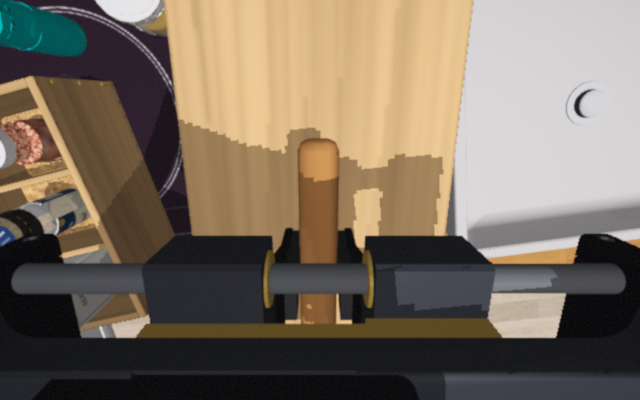

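Call:
send_rows(steps=[0.005,-0.006,-0.035,-0.002,-0.03,0.005,-0.012,-0.08,-0.004,-0.07,0.005,-0.02,-0.13,-0.005,-0.11,0.005,-0.028,-0.18,-0.005,-0.15,0.005,-0.036,-0.23,-0.005,-0.2,0.005,-0.042,-0.27,-0.005,-0.23,0.005,-0.0443,-0.286,-0.005,-0.2433,0.005,-0.0443,-0.286,-0.005,-0.2433])

```text
time: 29.0
position: [0.4868, 0.1448, 0.2518]
tool_rot: [0.998, 0.055, -0.013, -0.003]
ft_force: [0.0, -0.8, -4.0]
grip_width: 0.0173
```

Call:
send_rows(steps=[0.005,0,0,0,0,0.005,0,0,0,0])

```text
time: 29.25
position: [0.4868, 0.1435, 0.2515]
tool_rot: [0.998, 0.054, -0.013, -0.003]
ft_force: [0.2, -0.3, -4.4]
grip_width: 0.0175
```

```bash
python3 - <<'E'
from h import *
row(.4875,.1446,.25,6.2)
for n in['wrist','side','top']: snap(n,n[0]+'11')
P=cloud(load('w11'));m=(P[...,2]>.21)&(P[...,2]<.25)&(abs(P[...,1]-.145)<.12)&(P[...,0]<.66)
v,u=np.mgrid[:400,:640]; m&=(v<225)
q=P[m]; A=np.c_[q[:,:2],np.ones(len(q))]; co=np.linalg.lstsq(A,q[:,2],rcond=None)[0]
r=q[:,2]-A@co; g=abs(r)<.004; co=np.linalg.lstsq(A[g],q[g,2],rcond=None)[0]; print('slope deg',np.degrees(co[:2]),len(q),'z at chest ctr',co@[.4875,.1446,1])
q=q[g]; print(cv2.minAreaRect(q[:,:2].astype(np.float32)*1000))
E
```

```text
shift [ 0.0008 -0.001   0.0015] turn 0.0 | now [0.4868 0.1435 0.2515] yaw 6.2 tilt [-0.0261  0.0041] F [ 0.2 -0.3 -4.4] w 0.0175 t 29.25
slope deg [-0.31951073  0.32400989] 60020 z at chest ctr 0.23729773921869624
((550.56689453125, 150.1768798828125), (115.38565063476562, 149.9388885498047), 6.172479152679443)
```

View pics/w11.png

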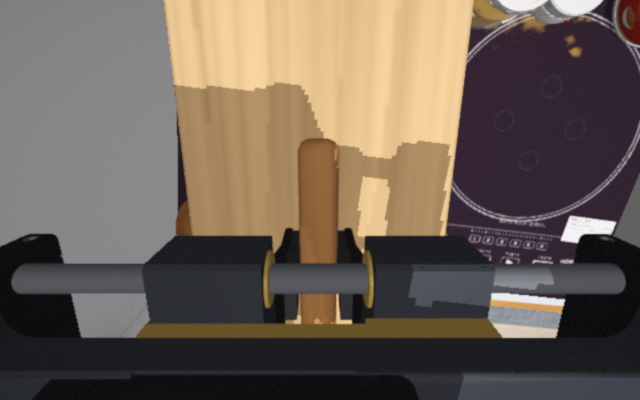

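View pics/s11.png

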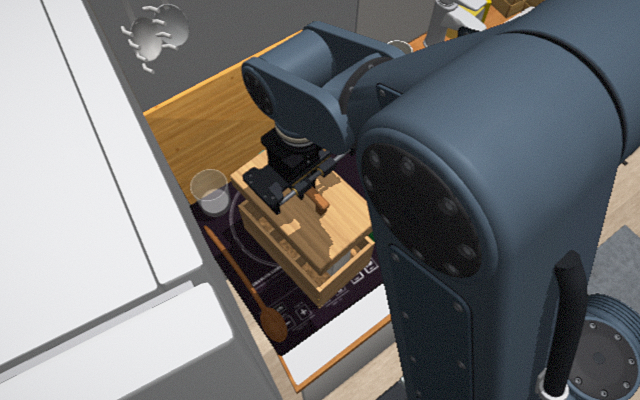

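Call:
send_rows(steps=[0.005,0.001,-0.001,0.015,0,0.005,0.001,-0.001,0.035,0,0.005,0.001,-0.001,0.05,0,0.005,0.001,-0.001,0.064,0,0.005,0.001,-0.001,0.067,0,0.005,0.001,-0.001,0.067,0,0.005,0.001,-0.001,0.067,0])

```text
time: 30.28
position: [0.4867, 0.1454, 0.1853]
tool_rot: [0.998, 0.054, -0.012, -0.003]
ft_force: [-0.6, -0.6, -4.1]
grip_width: 0.0174
```

```bash
python3 - <<'E'
from h import *
row(.4875,.1446,.1645,6.2)
for n in['wrist','side','top']: snap(n,n[0]+'12')
crop('s12',210,130,390,310,'s12c'); crop('t12',200,160,340,310,'t12c')
E
```

```text
shift [0.0012 0.001  0.0208] turn 0.0005 | now [0.4867 0.1454 0.1853] yaw 6.23 tilt [-0.0239  0.0045] F [-0.6 -0.6 -4.1] w 0.0174 t 30.27
scale 3.3333333333333335
scale 4.0
```

View pics/s12c.png

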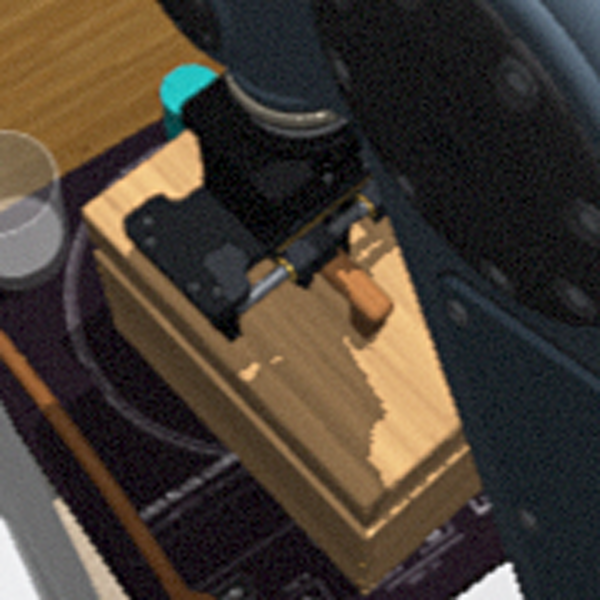

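View pics/t12c.png

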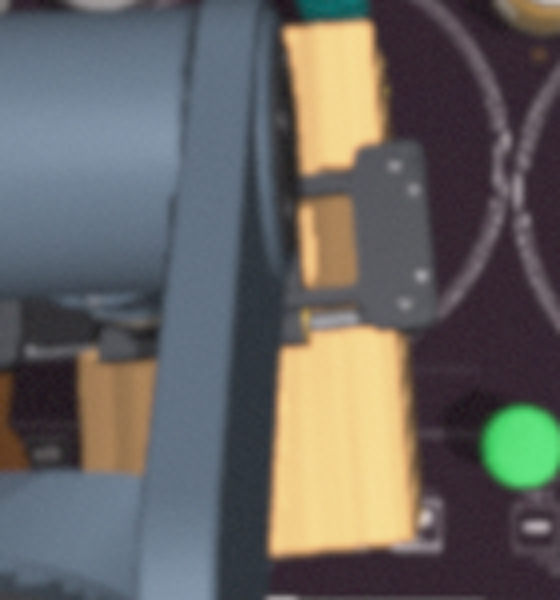

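```bash
cat > al.py <<'E'
from h import *
import sys
def al(sf,tf,z0,z1):
  for f,(cx,cy,a) in[(sf,(.48618,.14501,6.2)),(tf,(.48915,.14384,6.2))]:
    P=cloud(load(f)).reshape(-1,3); q=P[(P[:,2]>z0)&(P[:,2]<z1)]
    a=np.radians(a); d=q[:,:2]-[cx,cy]; X=d@[np.cos(a),np.sin(a)]; Y=d@[-np.sin(a),np.cos(a)]
    m=(abs(X)<.14)&(abs(Y)<.09);X=X[m];Y=Y[m];Z=q[m,2]
    print(f,len(X),'median z',np.median(Z))
    # edge extents per bins
    for lab,U,V in[('x by y',X,Y),('y by x',Y,X)]:
        for b in np.arange(-.12,.121,.02):
            s=abs(V-b)<.01
            if s.sum()>40: print('  ',lab,round(b,2),np.round(np.percentile(U[s],[0.5,99.5])*1000,1))
al(sys.argv[1],sys.argv[2],float(sys.argv[3]),float(sys.argv[4]))
E
python3 al.py s12 t12 .162 .182
```

```text
s12 3937 median z 0.16898904423130268
   x by y -0.04 [-48.1   6.6]
   x by y -0.02 [-89.8  -0.7]
   x by y 0.0 [-124.7  122.5]
   x by y 0.02 [-125.4  121.9]
   x by y 0.04 [-125.3  122.6]
   x by y 0.06 [-125.6  122.7]
   x by y 0.08 [-124.8  122.4]
   y by x -0.12 [-0.4 75.5]
   y by x -0.1 [-8.7 75.4]
   y by x -0.08 [-19.   75.5]
   y by x -0.06 [-28.1  75.6]
   y by x -0.04 [-38.1  75.4]
   y by x -0.02 [-47.4  75.5]
   y by x 0.0 [-52.8  75.8]
   y by x 0.02 [15.6 75.6]
   y by x 0.04 [67.7 75.9]
   y by x 0.06 [67.1 76.1]
   y by x 0.08 [13.4 76. ]
   y by x 0.1 [ 0.2 75.6]
   y by x 0.12 [-6.  75.7]
t12 3202 median z 0.1714595232761324
   x by y -0.08 [-124.6  120.6]
   x by y -0.06 [-124.9  122.7]
   x by y -0.04 [-124.8  122.2]
   x by y -0.02 [-125.4  -33.2]
   x by y 0.04 [-82.5 -32.2]
   x by y 0.06 [-82.2 -27.2]
   x by y 0.08 [-79.3 -25.9]
   y by x -0.12 [-74.4 -10.1]
   y by x -0.1 [-74.2 -11.1]
   y by x -0.08 [-74.1  73.8]
   y by x -0.06 [-74.2  74.7]
   y by x -0.04 [-74.1  74.2]
   y by x -0.02 [-74.   73.3]
   y by x 0.0 [-57.  -33.4]
   y by x 0.02 [-57.5 -33.3]
   y by x 0.04 [-57.  -33.9]
   y by x 0.06 [-73.2 -35.5]
   y by x 0.08 [-74.4 -36. ]
   y by x 0.1 [-74.1 -35.3]
   y by x 0.12 [-73.8 -32.6]
```

Call:
send_rows(steps=[0.005,0.001,0.001,0.004,0,0.005,0.001,0.001,0.009,0,0.005,0.001,0.001,0.013,0,0.005,0.001,0.001,0.017,0,0.005,0.001,0.001,0.0185,0,0.005,0.001,0.001,0.0185,0])

```text
time: 31.18
position: [0.4871, 0.1446, 0.1666]
tool_rot: [0.998, 0.054, -0.012, -0.003]
ft_force: [-0.1, 0.2, -3.5]
grip_width: 0.0175
```

```bash
python3 - <<'E'
from h import *
row(.4875,.1446,.1645,6.2)
for n in['side','top']: snap(n,n[0]+'13')
E
python3 al.py s13 t13 .143 .163
```

```text
shift [0.0005 0.     0.0021] turn 0.0005 | now [0.4871 0.1446 0.1666] yaw 6.23 tilt [-0.0244  0.0045] F [-0.1  0.2 -3.5] w 0.0175 t 31.18
s13 3404 median z 0.15023951967439686
   x by y -0.04 [-21.6   6.5]
   x by y -0.02 [-65.   -0.6]
   x by y 0.0 [-107.9  122.9]
   x by y 0.02 [-124.9  122.6]
   x by y 0.04 [-124.8  122.9]
   x by y 0.06 [-125.   122.2]
   x by y 0.08 [-124.4  121.3]
   y by x -0.12 [10.4 74.7]
   y by x -0.1 [ 1.9 74.8]
   y by x -0.08 [-7.1 75.3]
   y by x -0.06 [-15.5  74.7]
   y by x -0.04 [-23.9  74.9]
   y by x -0.02 [-33.2  74.6]
   y by x 0.0 [-41.  75.]
   y by x 0.02 [14.5 75.1]
   y by x 0.04 [67.5 74.7]
   y by x 0.06 [66.8 74.8]
   y by x 0.08 [15.7 75.2]
   y by x 0.1 [-0.7 74.4]
   y by x 0.12 [-6.1 74.5]
t13 2896 median z 0.1529026725365985
   x by y -0.08 [-123.5  123.2]
   x by y -0.06 [-124.1  122.8]
   x by y -0.04 [-124.2  122.7]
   x by y -0.02 [-124.9  -32.5]
   x by y 0.04 [-70.3 -31.6]
   x by y 0.06 [-68.6 -25.8]
   x by y 0.08 [-65.1 -25.6]
   y by x -0.12 [-74.7 -11.5]
   y by x -0.1 [-75.3 -14.6]
   y by x -0.08 [-75.2 -15.8]
   y by x -0.06 [-75.1  74. ]
   y by x -0.04 [-75.1  73.2]
   y by x -0.02 [-73.5  73.7]
   y by x 0.0 [-58.4 -35.6]
   y by x 0.02 [-58.9 -34.7]
   y by x 0.04 [-57.8 -36.5]
   y by x 0.06 [-74.1 -39.2]
   y by x 0.08 [-75.2 -39.1]
   y by x 0.1 [-75.2 -37.7]
   y by x 0.12 [-74.5 -35.6]
```

Call:
send_rows(steps=[0.005,0.0006,0,0.001,0,0.005,0.0006,0,0.002,0,0.005,0.0006,0,0.003,0,0.005,0.0006,0,0.003,0])

```text
time: 31.78
position: [0.488, 0.145, 0.1646]
tool_rot: [0.998, 0.054, -0.011, -0.003]
ft_force: [-2.2, 2.8, 5.3]
grip_width: 0.0174
```

```bash
python3 -c "
from h import *
row(.4875,.1446,.1645,6.2)"
```

```text
shift [-0.0006  0.0003  0.0001] turn 0.0006 | now [0.488  0.145  0.1646] yaw 6.23 tilt [-0.0229  0.0049] F [-2.2  2.8  5.3] w 0.0174 t 31.77
```

Call:
send_rows(steps=[0.03,0,0,0,0,0.06,0,0,0,0,0.06,0,0,0,0,0.06,0,0,0,0,0.06,0,0,-0.03,0,0.06,0,0,-0.07,0,0.06,0,0,-0.11,0,0.06,0,0,-0.12,0])

```text
time: 32.78
position: [0.4924, 0.1445, 0.2871]
tool_rot: [0.998, 0.054, -0.008, -0.003]
ft_force: [0.2, -0.4, -0.3]
grip_width: 0.0605
```

Call:
send_rows(steps=[0.06,0,0.05,-0.02,0,0.06,0,0.11,-0.02,0,0.06,0,0.17,-0.02,0,0.06,0,0.23,-0.02,0,0.06,0,0.29,-0.02,0,0.06,0,0.35,-0.02,0,0.06,0,0.38,-0.02,0,0.06,0,0.38,-0.02,0])

```text
time: 33.78
position: [0.5333, -0.2355, 0.3024]
tool_rot: [0.999, 0.053, -0.01, -0.004]
ft_force: [-0.7, 0.5, -0.2]
grip_width: 0.0601
```

Call:
send_rows(steps=[0.06,-0.02,0.05,0,0,0.06,-0.06,0.09,0,0,0.06,-0.1,0.14,0,0,0.06,-0.12,0.18,0,0,0.06,-0.12,0.2,0,0,0.06,-0.12,0.2,0,0])

```text
time: 34.52
position: [0.4348, -0.4465, 0.3017]
tool_rot: [0.999, 0.052, -0.01, -0.005]
ft_force: [0.3, 0.8, 0.1]
grip_width: 0.0601
```

```bash
python3 - <<'E'
from h import *
row(.4875,.1446,.1645,6.2)
for n in['side','top']: snap(n,n[0]+'14')
for f in['s14','t14']:
    P=cloud(load(f)).reshape(-1,3)
    q=P[(P[:,2]>.138)&(P[:,2]<.160)&(abs(P[:,0]-.487)<.15)&(abs(P[:,1]-.145)<.1)]
    print(f,cv2.minAreaRect(q[:,:2].astype(np.float32)*1000),np.median(q[:,2]))
    q=q[abs(q[:,2]-np.median(q[:,2]))<.006]
    A=np.c_[q[:,:2],np.ones(len(q))];print(np.degrees(np.linalg.lstsq(A,q[:,2],rcond=None)[0][:2]))
crop('s14',190,100,470,310,'s14c');crop('t14',180,130,460,310,'t14c')
E
```

```text
shift [ 0.1167 -0.5809  0.1414] turn -0.0037 | now [ 0.4348 -0.4465  0.3017] yaw 5.99 tilt [-0.0203  0.0089] F [0.3 0.8 0.1] w 0.0601 t 34.52
s14 ((486.93731689453125, 144.6658935546875), (250.9958953857422, 151.75424194335938), 6.251596450805664) 0.14796934060556843
[-0.02273336 -0.08611918]
t14 ((489.7865295410156, 143.7947235107422), (250.3540496826172, 150.3931884765625), 6.25491189956665) 0.1508412521362978
[ 0.01106598 -0.06400931]
scale 2.857142857142857
scale 2.857142857142857
```

View pics/s14c.png

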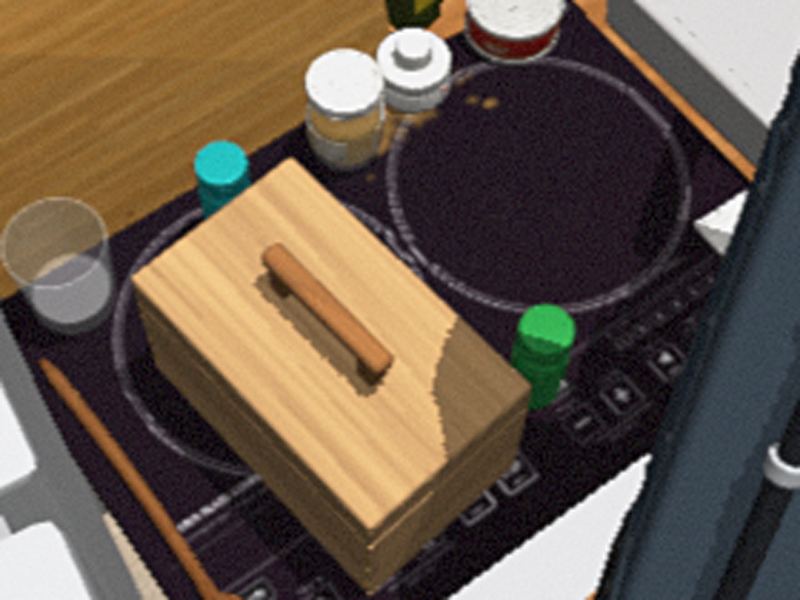

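View pics/t14c.png

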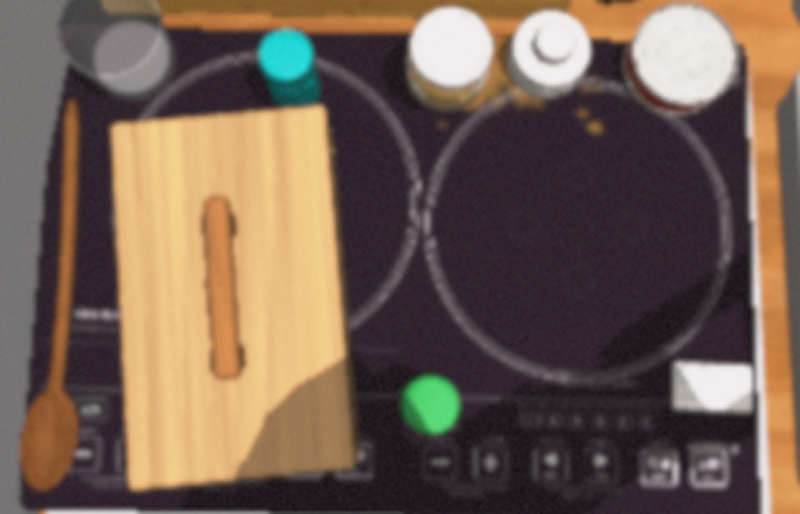

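```bash
python3 -c "
from rig import hand_in
print(hand_in())"
```

```text
the job is handed in; nothing more can be done
None
```

The job is handed in at about 34.5 s of the 115 s. I parked the salt mill on the hob, moved the carton to the highest block (near bay) and the spice jar to the middle block (centre bay). Then I moved the mill to the lowest block (far bay), put the lid on and let go.

**Contents:**
- The carton and the spice jar both measured a top of about 137 mm in their bays, close to the expected 136 mm.
- The mill was checked upright only by picture and by the contact felt when it was set down.

**Lid:**
- It is within about 1 mm of the chest in position, with matching yaw (6.25° against 6.2°).
- It lies level to about 0.1°. Its top measured 148 mm from one camera and 151 mm from the other, averaging 149.4 mm against the expected 150 mm.

**Bystanders:** the honey jar, the tumbler and the coloured look-alikes appear unmoved in the last pictures. The arm is clear of everything.

**Disagreements:**
- The visible top of the mill's cap measured about 114 mm above its base, not the 124 mm in the text. The lid still seated fully.
- The tool drifted about 1.3° out of vertical during the moves. I left it, and it had no visible effect on the result.

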